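Move the bench magnifier on to the next cactus and shut the seedling propagator

TASK

The seedlings in the propagator have been checked and the golden barrel cactus (the round green one with yellow spines in the terracotta pot) is next. Swing the magnifier over so that, left to itself, its lens stays centred above that cactus, and shut the propagator's clear cover, pressing its front edge down until the catch clicks. Do not shift the plants or the things about them, and do not force the cover.

Things in the scene. Friction and masses are not known exactly. Their poses are not given: they have to be found in the camera images.
- lens (a point): centre of the magnifier's round lens, 265 mm above the bench; x axis: outward along the forearm, from the elbow through the lens to the grip. White lens ring 150 mm across, 30 mm high, underside 250 mm above the bench. The head moves only level, on its two stiff arm joints, and stays where it is put, save for the spring-back of the post (see mag_elbow)
- mag_grip (a point): middle of the black rubber grip, a level round bar 18 mm thick and 58 mm long on the rim of the lens ring opposite the forearm, 112 mm beyond the lens centre (it spans 84 to 142 mm), axis 265 mm above the bench. x axis: outward along the bar. Meant for taking from above with the fingers on both sides of the bar. When let go it may spring aside by up to 40 mm
- mag_elbow (a point): on the vertical elbow axis, 265 mm up; x axis along the forearm, 250 mm to the lens. The upper arm over it (300 mm up, knuckle tops 323 mm) runs 260 mm to the fixed post. Turning it on the post takes 3 N m, but first the post twists like a spring by 0.08 rad (17 to 35 mm at the lens), and when the grip is let go arm and head turn back by that about the post, against the last push
- mag_fore (a joint): bend of the elbow, rad, positive counter-clockwise from above, stops at -1.45 and 1.3; the forearm's direction seen from above is the upper arm's (post to elbow) minus 1.3 plus this, so the elbow is straight at 1.3 and always bends to the same side. Stiff: about 1.6 N m to move, no spring-back of its own
- barrel: golden barrel cactus: round green globe with yellow spine ribs, in a terracotta pot 88 mm across; 150 mm high in all, loose; origin at the centre of its underside, z up through the plant
- column: slim columnar cactus in a black pot 88 mm across, 190 mm high, loose, to be left alone; origin at the centre of its underside
- flowering: low round cactus with pink flowers in a white pot 88 mm across, 130 mm high, loose, to be left alone; origin at the centre of its underside
- brush: flat brush 180 mm long lying on the bench, loose, to be left alone
- bottle: amber glass bottle 54 mm across and 130 mm high, loose, to be left alone; origin at the centre of its underside
- propagator: black propagator base, 150 mm (its x) by 220 mm (its y) and 62 mm high, full of cactus seedlings, firmly on the bench; origin at the centre of its underside, front (the catch side) towards its -x, hinge along its +x upper edge
- cover_hinge (a point): middle of the cover's hinge line, which runs along the propagator's y at 62 mm height
- cover_edge (a point): on the outer face of the clear cover, middle of its front edge, 140 mm from the hinge line and 30 mm to the outer side of the hinge plane. The cover is a shallow clear tray 150 by 220 by 30 mm with a green-tinted rim; shut, its flat outer face is its top, 92 mm above the bench. The yellow catch at the middle of the front reaches up to 27 mm beyond the cover's front wall
- cover (a joint): angle of the cover, rad: 0 shut and caught, about 1.57 standing upright, up to 1.9. Its hinge is stiff enough that it stays where it is left. At about 0.07 it meets the catch; the front edge must then be pressed with about 10 N, steadily and through some 6 to 10 mm, until the catch snaps over it and holds it at 0. The catch does not give under a tap
There are look-alikes about, which are no part of the job. What is shaped like the barrel but purple or red is not meant.

How it is judged:
By the outcome, as a careful person would: the job done as asked, in the order asked, and still so for the second after the job is handed in, with the robot touching nothing.
It also fails if it takes over 72 s, if anything falls off the work surface, if the arm or the gripper's body presses on something with over 40 N, if the wrist force passes 120 N, or if a joint passes its speed limit or range.

ROBOT

A 6-joint arm with a two-finger parallel gripper is mounted at the origin on the work surface. World frame = base frame: x ahead of the robot, y to its left, z up, the work surface at z = 0. Lengths are in m, angles in rad, forces in N, time in s.
With the tool pointing down it reaches from about 0.25 to 0.725 m from the base axis. Payload 4 kg.
Tool frame: the origin (TCP) lies on the front face of the gripper's body, between the roots of the fingers; the fingertips stand 73 mm ahead of it and the grasp point (between the pads) lies 54 mm ahead of it; z points along the fingers, y is the line along which they close (so a half turn about z gives the same grasp; the last joint's range is limited). The gripper opens to 85 mm and grips with 20 to 120 N. Pads are 22 mm wide; open, the fingers measure 114 mm over their backs; the gripper's body (76 mm by 85 mm) begins 54 mm behind the grasp point. The pads swing forward as they close: fully open they stand 13 mm farther back than shut.
Start: joints at [1.311, 0.241, 0.005, 1.335, 0, 1.571], TCP at [0.128, 0.483, 0.304] pointing down, gripper open.
Joint ranges: [-2.72, 2.72], [-1.05, 1.87], [-1.09, 1.28], [-1.99, 2.15], [-1.42, 1.44], [-3.14, 3.14]. Speed limits (rad/s): [2.79, 2.79, 3.14, 3.14, 3.14, 3.14].

INTERFACE

Orientations are given as a unit quaternion [x, y, z, w].
In Python, from workcell import bot gives the robot as it stands. The module is installed in compiled form; this text tells all that it offers.
- The arm moves only by the tool step_arm, never from a script. Its argument "rows" is a list of rows, each a list of 2 entries, a list of its own where there are three numbers: the shift along the tool's x, y, z in mm, then the turn about the tool's z in degrees. A call has 1 to 12 rows; each row is the pose to reach, as a shift and turn from the pose commanded when the call began, along the tool's axes at that moment; what a row does not reach only later rows make up. A row lasts 1/8 s, in which the tool goes at most 62.5 mm and 10.7 degrees, less where a joint would pass 70% of its speed; a pose out of reach is approached as far as the arm can. A call with a gripper value outside its range is refused whole. "claw" is the gripper's target within -1 to 1 (shut at 1, half-way at 0, fully open at -1), set as the call begins (left out, the last holds). The fingers move at their own pace and stop on an object; the grip force is fixed at half the most. Time passes only in rows, so rows that repeat a pose let the fingers close. It gives the time, the measured TCP pose, the force, the opening and the grip force at its end, in the units of the state.
- bot.get_obs(): the state, without advancing time (a new reading comes with each control period).
- bot.camera(name): name is "side" or "top" or "wrist"; returns (picture, depth): 480x640x3 uint8, red, green, blue; 480x640 float32, m along the optical axis (not along the pixel's ray), 0 where there is no reading.
- bot.camera_params(name): a dict with "fx", "fy", "cx", "cy" (pixels), "pose" (4x4, takes a point from camera to world coordinates). Camera axes: x right, y up, looking along -z (the intrinsics and any distortion apply to the point x, -y, -z); pixel columns grow to the right and rows downward; lengths in m; the calibration is good to about 2 mm. A picture is of the moment at which its call begins: read the wrist's pose just before it. camera_params takes no time and is no camera call; for the wrist camera it gives the pose at the moment of the call.
- bot.job_done(): hands the job in; it is judged then, once.
Trained networks look in the newest picture that a camera, given by its name, has taken for a name from the list of things; names that differ only in an ending like _2 or _b are one class to them, and where a whole thing is asked for, a point or a joint stands for the part that bears it (a point fixed in the world has none). Each returns a list of dicts, best first, with "score" (0 to 1); they miss things now and then, are a little off and sometimes report something else, mostly with a low value. They report only what shows in the picture. A call takes as long as a camera call. They do not tell look-alikes from the thing itself.
- bot.trace(target, camera): "pixels" (480x640 bool, what is visible of it) and "uv" ([column, row] in pixels, amid what is visible of it).
The state is a dict: "clock": time; "joint_pos": joint angles; "joint_vel": joint speeds; "tau": joint torques, N m; "eef_pos": TCP position; "tool_rot": TCP orientation; "ft_force": force on the tool from outside, world axes, zero at the start; "ft_torque": the same for the moment, N m; "grip_width": finger opening in m; "grasp_force": force on a finger pad.
Only numpy, scipy, OpenCV 4.12 (cv2) and the standard library are available. Lean on these libraries where they do the work, as an engineer would, in place of code of your own. Each camera call takes 0.05 s, during which the arm holds its last target. There are 200 camera calls.

## Working session

There is one attempt and no reset: what is moved stays moved. The work goes in short steps, Python scripts to look and compute and a tool call to move; the robot and the scene stay as the last step left them, time stands still between calls to the robot, and variables do not carry over. Pictures are saved under pics/ and viewed, at most 10 in all, crops included, and the job is handed in when it is done.

Besides the shell and the picture viewer there is one more tool, called after "Call:" as name([rows], argument=value, ...), one row to a line, values as JSON. step_arm: Moves the arm, as the interface text tells. Its arguments: {"type":"object","properties":{"rows":{"type":"array"},"claw":{"type":"number"}},"required":["rows"]}

```bash
mkdir -p pics
cat > h.py <<'E'
import numpy as np, cv2
from workcell import bot
def world(cam,depth,P,mask):
    v,u=np.nonzero(mask&(depth>0)); d=depth[v,u]
    p=np.c_[(u-P['cx'])/P['fx']*d,-(v-P['cy'])/P['fy']*d,-d,np.ones(len(d))]
    return (p@np.array(P['pose']).T)[:,:3],u,v
def save(im,n): cv2.imwrite('pics/'+n+'.png',im[:,:,::-1])
E
python3 - <<'E'
from h import *
np.set_printoptions(precision=3,suppress=True)
o=bot.get_obs();print(o['clock'],o['eef_pos'],o['tool_rot'])
ims=[]
for c in ['top','side']:
    im,d=bot.camera(c);P=bot.camera_params(c);save(im,c);np.savez(c,im=im,d=d,**P)
    print(c,np.array(P['pose']),P['fx'],P.keys())
    for t in ['lens','mag_grip','mag_elbow','barrel','column','flowering','bottle','brush','propagator','cover_edge']:
        for r in bot.trace(t,c)[:3]:
            w,u,v=world(c,d,P,r['pixels'])
            print(t,round(r['score'],2),r['uv'],len(w),np.median(w,0) if len(w) else '',w.min(0) if len(w) else '',w.max(0) if len(w) else '')
E
```

```text
0.0 [0.128 0.483 0.303] [ 0.13   0.992 -0.001 -0.   ]
top [[-0.001  0.989 -0.15   0.366]
 [-1.    -0.002 -0.003 -0.074]
 [-0.003  0.15   0.989  1.434]
 [ 0.     0.     0.     1.   ]] 584.5384815386077 dict_keys(['fx', 'fy', 'cx', 'cy', 'pose'])
lens 0.84 [187.9, 256.2] 5742 [0.501 0.202 0.273] [ 0.42  -0.043 -0.004] [0.598 0.443 0.326]
mag_grip 0.92 [188.5, 253.3] 5558 [0.501 0.202 0.273] [ 0.42  -0.039 -0.002] [0.605 0.419 0.326]
mag_elbow 0.88 [186.6, 255.6] 5541 [0.5   0.203 0.273] [ 0.421 -0.034  0.002] [0.585 0.424 0.326]
barrel 0.87 [502.5, 224.8] 1461 [ 0.582 -0.466  0.137] [ 0.544 -0.565 -0.008] [ 0.658 -0.434  0.158]
barrel 0.83 [441.7, 163.1] 1384 [ 0.725 -0.342  0.137] [ 0.691 -0.392 -0.007] [ 0.816 -0.306  0.156]
barrel 0.66 [435.5, 222.4] 1333 [ 0.591 -0.325  0.139] [ 0.552 -0.377 -0.005] [ 0.666 -0.288  0.156]
column 0.86 [356.2, 261.3] 1074 [ 0.507 -0.143  0.079] [ 0.472 -0.19  -0.006] [ 0.558 -0.103  0.194]
flowering 0.63 [310.8, 216.9] 654 [ 0.604 -0.045  0.113] [ 0.556 -0.073 -0.008] [0.657 0.017 0.313]
flowering 0.54 [188.1, 255.9] 5426 [0.499 0.203 0.273] [ 0.42  
[... 1582 characters left out ...]
88 -0.105  0.195]
column 0.47 [149.7, 195.4] 2060 [0.529 0.361 0.212] [ 0.45   0.19  -0.004] [0.706 0.54  0.285]
flowering 0.82 [324.8, 226.3] 848 [ 0.593 -0.039  0.116] [ 0.57  -0.071  0.008] [0.647 0.014 0.136]
bottle 0.59 [409.4, 350.6] 575 [ 0.367 -0.293  0.091] [ 0.346 -0.343 -0.005] [ 0.411 -0.272  0.136]
bottle 0.36 [294.5, 307.2] 916 [ 0.397 -0.017  0.019] [ 0.296 -0.062 -0.002] [0.473 0.027 0.028]
brush 0.86 [296.6, 309.1] 977 [ 0.399 -0.015  0.019] [ 0.295 -0.062 -0.003] [0.473 0.033 0.028]
brush 0.43 [327.9, 229.8] 855 [ 0.593 -0.039  0.117] [ 0.57  -0.071  0.001] [0.648 0.015 0.136]
cover_edge 0.57 [150.6, 198.1] 2017 [0.529 0.363 0.212] [ 0.45   0.205 -0.005] [0.702 0.483 0.281]
```

View pics/top.png

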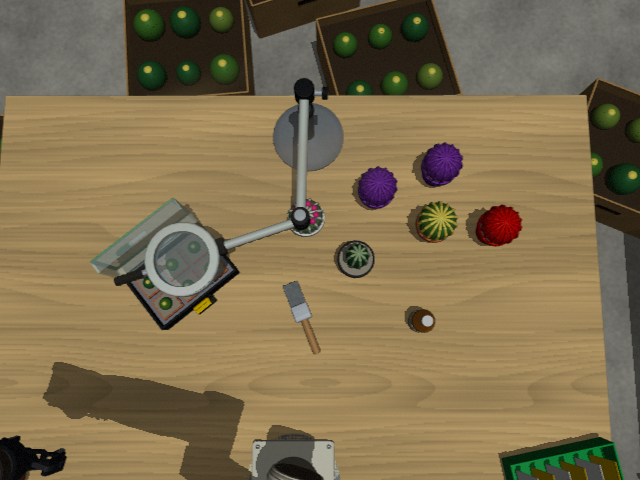

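View pics/side.png

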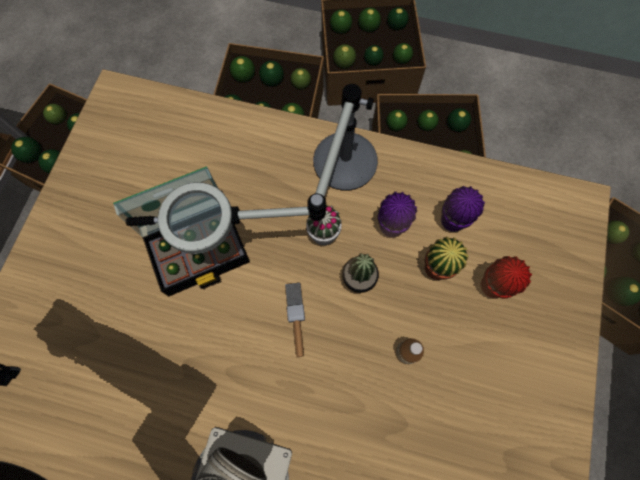

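The top view shows barrel-shaped cacti at (437,221) green with yellow ribs, (378,188) and (441,163) purple, and (500,225) red. The first is the one described. The magnifier sits over the propagator: lens (182,259), elbow (301,216), post top (305,90). The cover stands open at (140,240) and the catch is at (203,305).

```bash
cat > m.py <<'E'
from h import *
from scipy.optimize import least_squares
np.set_printoptions(precision=4,suppress=True)
def circ(p,r=None):
    f=lambda q:np.hypot(p[:,0]-q[0],p[:,1]-q[1])-(r or q[2])
    q=least_squares(f,[*p.mean(0)[:2],.06][:2 if r else 3],loss='soft_l1',f_scale=.002);return q.x
def mag(ims):
    for c,(im,d,P) in ims.items():
        w,u,v=world(c,d,P,np.ones(d.shape,bool)); col=im[v,u].astype(int)
        inb=(w[:,0]>.2)&(w[:,0]<1.0)&(abs(w[:,1])<.7)
        ring=inb&(w[:,2]>.268)&(w[:,2]<.292)&(col.min(1)>150)
        kn=inb&(w[:,2]>.317)&(w[:,2]<.33)
        arm=inb&(w[:,2]>.295)&(w[:,2]<.315)
        fore=inb&(w[:,2]>.255)&(w[:,2]<.285)
        print(c,'ring',ring.sum(),circ(w[ring]),w[ring].min(0),w[ring].max(0))
        print(' knuckle',kn.sum(),circ(w[kn]) if kn.sum()>5 else'', w[kn].min(0),w[kn].max(0))
        print(' arm',arm.sum(),w[arm].min(0),w[arm].max(0))
        yield c,w,u,v,col
E
python3 - <<'E'
from m import *
ims={}
for c in ['top','side']:
    z=np.load(c+'.npz');ims[c]=(z['im'],z['d'],z)
for c,w,u,v,col in mag(ims):
    k=col[:,0]+0
    # barrel globe sphere-ish
    b=(np.hypot(w[:,0]-.59,w[:,1]+.325)<.06)&(w[:,2]>.1)
    q=least_squares(lambda q:np.linalg.norm(w[b]-q[:3],axis=1)-q[3],[.59,-.325,.1,.045],loss='soft_l1',f_scale=.002).x
    print(' barrel',q,w[b][:,2].max(), (w[b][:,:2].min(0)+w[b][:,:2].max(0))/2)
    y=(col[:,0]>170)&(col[:,1]>130)&(col[:,2]<60)&(w[:,1]>.1)&(w[:,0]<.6)
    print(' catch',y.sum(),np.median(w[y],0),w[y].min(0),w[y].max(0))
    g=(w[:,2]>.293)&(w[:,2]<.35)&(w[:,0]>.8)&(w[:,0]<1)&(abs(w[:,1])<.15)
    print(' post top',g.sum(),np.median(w[g],0),w[g].min(0),w[g].max(0))
    a=(w[:,2]>.295)&(w[:,2]<.32)&(w[:,0]>.63)&(w[:,0]<.8)&(abs(w[:,1])<.15)
    print(' arm line y(x)',np.polyfit(w[a,0],w[a,1],1))
    cv=(w[:,1]>.2)&(w[:,0]>.35)&(w[:,2]>.195)&(w[:,2]<.235)
    p=w[cv][:,:2];print(' cover',cv.sum(),p.min(0),p.max(0),cv2.minAreaRect(p.astype(np.float32)))
    pb=(w[:,1]>.1)&(w[:,1]<.5)&(w[:,2]>.054)&(w[:,2]<.07);p=w[pb][:,:2]
    print(' base rim',pb.sum(),cv2.minAreaRect(p.astype(np.float32)))
big=cv2.resize(ims['top'][0][130:290,340:540],None,fx=3,fy=3);big2=cv2.resize(ims['top'][0][180:340,80:280],None,fx=3,fy=3)
save(np.vstack([big,big2])[:,:][:960],'tmp'); save(cv2.resize(np.hstack([big,big2]),(800,320)),'crop')
E
```

```text
top ring 1723 [0.4944 0.2085 0.0658] [ 0.4214 -0.0064  0.268 ] [0.5682 0.2861 0.2864]
 knuckle 431 [0.7124 0.3037 0.358 ] [ 0.5629 -0.0534  0.3172] [ 0.8534 -0.0129  0.3299]
 arm 1408 [ 0.5551 -0.0795  0.2951] [ 0.843  -0.0086  0.315 ]
 barrel [ 0.5995 -0.3339  0.1097  0.0439] 0.1564872881245014 [ 0.5984 -0.3327]
 catch 68 [0.4058 0.2082 0.0788] [0.392  0.1919 0.0726] [0.4217 0.2243 0.0861]
 post top 568 [ 0.8279 -0.0373  0.3185] [ 0.8005 -0.0795  0.2932] [ 0.8553 -0.0133  0.3299]
 arm line y(x) [-0.0259 -0.0118]
 cover 1597 [0.4708 0.2295] [0.6332 0.4194] ((0.5520977973937988, 0.3253796100616455), (0.035208627581596375, 0.22031742334365845), 39.302127838134766)
 base rim 1027 ((0.48276758193969727, 0.2694622278213501), (0.1969606876373291, 0.2212204933166504), 38.876007080078125)
side ring 1499 [0.4947 0.2083 0.0659] [ 0.423  -0.0058  0.2691] [0.568  0.281  0.2862]
 knuckle 389 [0.7183 0.5946 0.6368] [ 0.5631 -0.0515  0.317 ] [ 0.8542 -0.0113  0.3291]
 arm 1256 [ 0.5552 -0.08    0.2951] [ 0.8435 -0.0071  0.315 ]
 barrel [ 0.6007 -0.3327  0.1111  0.0443] 0.1576264470361144 [ 0.5976 -0.3325]
 catch 16 [0.4038 0.2047 0.0817] [0.3958 0.1935 0.0782] [0.414  0.2183 0.0848]
 post top 514 [ 0.8263 -0.0376  0.3198] [ 0.8004 -0.08    0.2931] [ 0.8542 -0.0113  0.3277]
 arm line y(x) [-0.0258 -0.0112]
 cover 1280 [0.471  0.2313] [0.6343 0.4207] ((0.5528651475906372, 0.3269425332546234), (0.035781241953372955, 0.22026006877422333), 39.09354019165039)
 base rim 1002 ((0.4783698320388794, 0.26673632860183716), (0.17679277062416077, 0.23891331255435944), 30.684654235839844)
```

View pics/crop.png

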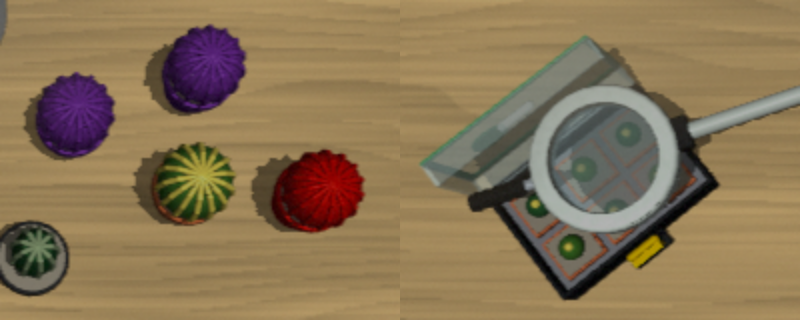

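The crop confirms the target: the green globe with yellow ribs in terracotta, at world (0.600, -0.333). The neighbours are purple and red. I go to hover above the grip.

Call:
step_arm([
  [[0,0,-60],0],
  [[-40,-10,-100],8],
  [[-95,-20,-100],16],
  [[-150,-32,-100],25],
  [[-205,-44,-100],34],
  [[-260,-56,-100],43],
  [[-315,-68,-100],51],
  [[-361,-78,-100],55.5],
  [[-361,-78,-100],55.5],
  [[-361,-78,-100],55.5],
], claw=-1)

```text
clock: 2.35
eef_pos: [0.457, 0.3151, 0.4037]
tool_rot: [0.576, 0.817, -0.0, -0.0]
ft_force: [-0.1, -1.3, -0.1]
grip_width: 0.0855
grasp_force: 0.0
```

Run:
```python
from m import *
from scipy.spatial.transform import Rotation as R
o=bot.get_obs();print(o['clock'],o['eef_pos'],R.from_quat(o['tool_rot']).as_matrix(),o['joint_pos'])
P=bot.camera_params('wrist');im,d=bot.camera('wrist');save(im,'w1')
w,u,v=world('w',d,P,np.ones(d.shape,bool));col=im[v,u].astype(int)
b=(w[:,2]>.255)&(w[:,2]<.285)&(col.max(1)<70)
p=w[b];print(len(p),cv2.minAreaRect(p[:,:2].astype(np.float32)) if len(p) else '',np.median(p,0))
```

```text
2.35 [0.457  0.3151 0.4037] [[-0.3358  0.9419 -0.0009]
 [ 0.9419  0.3358 -0.0001]
 [ 0.0003 -0.0009 -1.    ]] [0.6034 0.3413 0.3987 1.629  0.0005 1.8318]
2516 ((0.4734295606613159, 0.2641516327857971), (0.05482630431652069, 0.17291685938835144), 4.288700580596924) [0.4557 0.3229 0.2731]
```

View pics/w1.png

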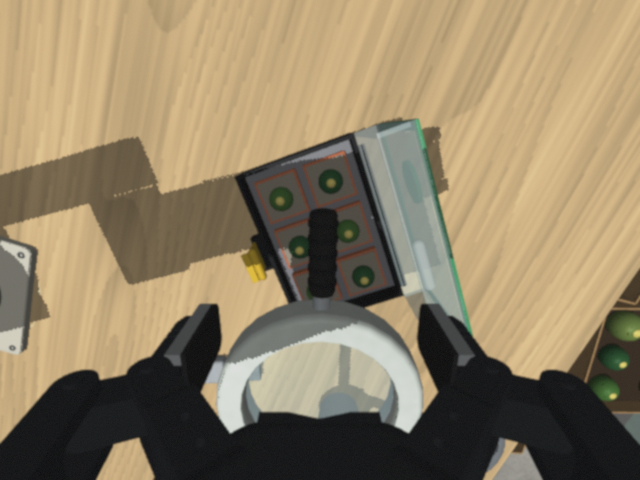

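The grip bar at (322,255) is straight ahead, lined up with the fingers and centred between them. I go down and close on it.

Call:
step_arm([
  [[0,0,30],0],
  [[0,0,60],0],
  [[0,0,78],0],
  [[0,0,85],0],
  [[0,0,85],0],
])

```text
clock: 3.02
eef_pos: [0.4565, 0.3157, 0.3192]
tool_rot: [0.576, 0.818, 0.0, -0.0]
ft_force: [-0.8, -0.4, 0.6]
grip_width: 0.0856
grasp_force: 0.0
```

Call:
step_arm([
  [[0,0,0],0],
  [[0,0,0],0],
  [[0,0,0],0],
  [[0,0,0],0],
  [[0,0,0],0],
  [[0,0,0],0],
], claw=1)

```text
clock: 3.78
eef_pos: [0.4576, 0.315, 0.3193]
tool_rot: [0.577, 0.817, 0.0, 0.0]
ft_force: [0.7, -0.8, 1.9]
grip_width: 0.0164
grasp_force: 58.4
```

```bash
cat > plan.py <<'E'
from m import *
from scipy.spatial.transform import Rotation as R
post=np.array([.838,-.0335]); B=np.array([.600,-.333])
def ik(L):
    v=L-post;d=np.hypot(*v);b=np.arccos((d*d-.26**2-.25**2)/(2*.26*.25))
    up=np.arctan2(v[1],v[0])+np.arctan2(.25*np.sin(b),.26+.25*np.cos(b));return np.unwrap([np.pi,up])[1],-b
def fk(up,b,l=.362): return post+.26*np.array([np.cos(up),np.sin(up)])+l*np.array([np.cos(up+b),np.sin(up+b)])
def rows(upA,bA,upB,bB,n,k=12):
    T=[(upA+(upB-upA)*t,bA+(bB-bA)*t) for t in np.linspace(0,1,n+1)]
    for i in range(0,n,k):
        a=T[i][0]+T[i][1];p0=fk(*T[i]);ex=np.array([np.cos(a),np.sin(a)]);ey=np.array([ex[1],-ex[0]])*1
        print([[[int(round(1e3*(fk(*t)-p0)@ex)),int(round(1e3*(fk(*t)-p0)@ey)),0],round(-np.degrees(sum(t)-a),1)] for t in T[i+1:i+k+1]])
E
python3 - <<'E'
from plan import *
o=bot.get_obs();M=R.from_quat(o['tool_rot']).as_matrix();print(M[:,:2],o['eef_pos'])
a=np.arctan2(M[1,0],M[0,0]);L=o['eef_pos'][:2]-.112*M[:2,0];A=ik(L);print('lens',L,A,A[0]+A[1]-a, fk(*A))
T=ik(B);print('target',T);rows(*A,T[0]+.08,T[1],48)
E
```

```text
[[-0.3353  0.9421]
 [ 0.9421  0.3353]
 [-0.0002  0.0009]] [0.4576 0.315  0.3193]
lens [0.4951 0.2094] (np.float64(3.114223128270572), np.float64(-1.205171872788064)) -0.0036178313863644007 [0.458  0.3151]
target (np.float64(4.746378991499375), np.float64(-1.445513075926673))
[[[-9, -14, 0], np.float64(-1.8)], [[-18, -28, 0], np.float64(-3.5)], [[-28, -42, 0], np.float64(-5.3)], [[-38, -55, 0], np.float64(-7.0)], [[-49, -68, 0], np.float64(-8.8)], [[-60, -80, 0], np.float64(-10.5)], [[-71, -93, 0], np.float64(-12.3)], [[-83, -104, 0], np.float64(-14.1)], [[-95, -116, 0], np.float64(-15.8)], [[-108, -126, 0], np.float64(-17.6)], [[-120, -137, 0], np.float64(-19.3)], [[-133, -147, 0], np.float64(-21.1)]]
[[[-9, -14, 0], np.float64(-1.8)], [[-19, -27, 0], np.float64(-3.5)], [[-28, -40, 0], np.float64(-5.3)], [[-39, -53, 0], np.float64(-7.0)], [[-49, -65, 0], np.float64(-8.8)], [[-61, -77, 0], np.float64(-10.5)], [[-72, -89, 0], np.float64(-12.3)], [[-84, -100, 0], np.float64(-14.1)], [[-96, -111, 0], np.float64(-15.8)], [[-108, -121, 0], np.float64(-17.6)], [[-121, -131, 0], np.float64(-
[... 213 characters left out ...]
-8.8)], [[-61, -74, 0], np.float64(-10.5)], [[-73, -85, 0], np.float64(-12.3)], [[-84, -95, 0], np.float64(-14.1)], [[-97, -106, 0], np.float64(-15.8)], [[-109, -115, 0], np.float64(-17.6)], [[-122, -125, 0], np.float64(-19.3)], [[-135, -134, 0], np.float64(-21.1)]]
[[[-9, -13, 0], np.float64(-1.8)], [[-19, -25, 0], np.float64(-3.5)], [[-29, -37, 0], np.float64(-5.3)], [[-40, -49, 0], np.float64(-7.0)], [[-50, -60, 0], np.float64(-8.8)], [[-61, -71, 0], np.float64(-10.5)], [[-73, -81, 0], np.float64(-12.3)], [[-85, -91, 0], np.float64(-14.1)], [[-97, -101, 0], np.float64(-15.8)], [[-109, -110, 0], np.float64(-17.6)], [[-122, -119, 0], np.float64(-19.3)], [[-135, -127, 0], np.float64(-21.1)]]
```

Call:
step_arm([
  [[-9,-14,0],-1.8],
  [[-18,-28,0],-3.5],
  [[-28,-42,0],-5.3],
  [[-38,-55,0],-7],
  [[-49,-68,0],-8.8],
  [[-60,-80,0],-10.5],
  [[-71,-93,0],-12.3],
  [[-83,-104,0],-14],
  [[-95,-116,0],-15.8],
  [[-108,-126,0],-17.6],
  [[-120,-137,0],-19.3],
  [[-133,-147,0],-21],
])

```text
clock: 5.28
eef_pos: [0.3583, 0.1434, 0.3185]
tool_rot: [0.415, 0.91, 0.002, -0.008]
ft_force: [-16.2, 13.7, 6.8]
grip_width: 0.0162
grasp_force: 58.9
```

Call:
step_arm([
  [[-9,-14,0],-1.8],
  [[-19,-27,0],-3.5],
  [[-28,-40,0],-5.3],
  [[-39,-53,0],-7],
  [[-49,-65,0],-8.8],
  [[-61,-77,0],-10.5],
  [[-72,-89,0],-12.3],
  [[-84,-100,0],-14],
  [[-96,-111,0],-15.8],
  [[-108,-121,0],-17.6],
  [[-121,-131,0],-19.3],
  [[-134,-140,0],-21],
])

```text
clock: 6.78
eef_pos: [0.338, -0.0508, 0.3179]
tool_rot: [0.244, 0.97, 0.001, -0.008]
ft_force: [-19.4, 6.7, 12.9]
grip_width: 0.0162
grasp_force: 59.5
```

Run:
```python
from plan import *
o=bot.get_obs();M=R.from_quat(o['tool_rot']).as_matrix()
a=np.arctan2(M[1,0],M[0,0]);L=o['eef_pos'][:2]-.112*M[:2,0];A=ik(L);print(o['clock'],o['eef_pos'],o['ft_force'],o['grip_width'],'lens',L,A,A[0]+A[1]-a,o['joint_pos'])
c='top';im,d=bot.camera(c);list(mag({c:(im,d,bot.camera_params(c))}))
T=ik(B);rows(*A,T[0]+.08,T[1],24)
```

```text
6.775 [ 0.338  -0.0508  0.3179] [-19.4314   6.7399  12.933 ] 0.016180276924698395 lens [ 0.4367 -0.1037] (np.float64(3.945671453529644), np.float64(-1.2911943245731565)) 0.005510635243859863 [-0.1513 -0.0727 -0.3054  1.3532  0.0033  0.3413]
top ring 1364 [ 0.4377 -0.1049  0.0651] [ 0.3646 -0.2136  0.2684] [ 0.638  -0.0313  0.2869]
 knuckle 425 [ 0.8127 -0.1934  0.1615] [ 0.6425 -0.2317  0.317 ] [ 0.8536 -0.0133  0.3269]
 arm 1451 [ 0.635  -0.239   0.2951] [ 0.8757 -0.0124  0.315 ]
[[[-9, -13, 0], np.float64(-1.7)], [[-19, -26, 0], np.float64(-3.5)], [[-29, -39, 0], np.float64(-5.2)], [[-40, -52, 0], np.float64(-6.9)], [[-51, -63, 0], np.float64(-8.7)], [[-62, -75, 0], np.float64(-10.4)], [[-74, -86, 0], np.float64(-12.1)], [[-86, -97, 0], np.float64(-13.9)], [[-98, -107, 0], np.float64(-15.6)], [[-111, -117, 0], np.float64(-17.3)], [[-124, -126, 0], np.float64(-19.1)], [[-137, -135, 0], np.float64(-20.8)]]
[[[-10, -13, 0], np.float64(-1.7)], [[-19, -25, 0], np.float64(-3.5)], [[-30, -37, 0], np.float64(-5.2)], [[-40, -49, 0], np.float64(-6.9)], [[-51, -60, 0], np.float64(-8.7)], [[-63, -71, 0], np.float64(-10.4)], [[-75, -81, 0], np.float64(-12.1)], [[-86, -91, 0], np.float64(-13.9)], [[-99, -101, 0], np.float64(-15.6)], [[-111, -110, 0], np.float64(-17.3)], [[-124, -118, 0], np.float64(-19.1)], [[-137, -127, 0], np.float64(-20.8)]]
```

Call:
step_arm([
  [[-9,-13,0],-1.7],
  [[-19,-26,0],-3.5],
  [[-29,-39,0],-5.2],
  [[-40,-52,0],-6.9],
  [[-51,-63,0],-8.7],
  [[-62,-75,0],-10.4],
  [[-74,-86,0],-12.1],
  [[-86,-97,0],-13.9],
  [[-98,-107,0],-15.6],
  [[-111,-117,0],-17.3],
  [[-124,-126,0],-19.1],
  [[-137,-135,0],-20.8],
])

```text
clock: 8.32
eef_pos: [0.3949, -0.2361, 0.3184]
tool_rot: [0.066, 0.998, -0.0, -0.007]
ft_force: [-18.7, -0.8, 10.5]
grip_width: 0.0162
grasp_force: 59.5
```

Call:
step_arm([
  [[-10,-13,0],-1.7],
  [[-19,-25,0],-3.5],
  [[-30,-37,0],-5.2],
  [[-40,-49,0],-6.9],
  [[-51,-60,0],-8.7],
  [[-63,-71,0],-10.4],
  [[-75,-81,0],-12.1],
  [[-86,-91,0],-13.9],
  [[-99,-101,0],-15.6],
  [[-111,-110,0],-17.3],
  [[-124,-118,0],-19],
  [[-137,-127,0],-20.8],
])

```text
clock: 9.82
eef_pos: [0.5143, -0.3829, 0.319]
tool_rot: [-0.115, 0.993, -0.001, -0.007]
ft_force: [-18.0, -5.3, 6.2]
grip_width: 0.0162
grasp_force: 60.4
```

Run:
```python
from plan import *
o=bot.get_obs();M=R.from_quat(o['tool_rot']).as_matrix()
a=np.arctan2(M[1,0],M[0,0]);L=o['eef_pos'][:2]-.112*M[:2,0];A=ik(L);print(o['clock'],o['eef_pos'],o['ft_force'],o['grip_width'],'lens',L,A,A[0]+A[1]-a,o['joint_pos'])
c='top';im,d=bot.camera(c);list(mag({c:(im,d,bot.camera_params(c))}))
T=ik(B);print(T,fk(T[0]+.08,T[1],.25)); rows(*A,T[0]+.08,T[1],3)
```

```text
9.825 [ 0.5143 -0.3829  0.319 ] [-18.0283  -5.2956   6.1866] 0.016201219062098888 lens [ 0.6234 -0.3573] (np.float64(4.8153242392995566), np.float64(-1.409841518245066)) 6.316913387653408 [-0.636   0.5374  0.4832  1.5244 -0.011  -0.8661]
top ring 1271 [ 0.6248 -0.3536  0.0652] [ 0.5759 -0.4275  0.268 ] [ 0.8421 -0.2823  0.2852]
 knuckle 435 [ 0.6579 -0.1829  0.23  ] [ 0.4909 -0.3474  0.3171] [ 0.8741 -0.0132  0.3283]
 arm 1468 [ 0.4918 -0.3677  0.295 ] [ 0.8832 -0.0124  0.3148]
(np.float64(4.746378991499375), np.float64(-1.445513075926673)) [ 0.6247 -0.3511]
[[[-1, 3, 0], np.float64(0.5)], [[-2, 6, 0], np.float64(0.9)], [[-3, 8, 0], np.float64(1.4)]]
```

Call:
step_arm([
  [[0,0,0],0],
  [[0,0,0],0],
  [[0,0,0],0],
  [[0,0,0],0],
  [[0,0,0],0],
  [[0,0,-30],0],
  [[0,0,-60],0],
  [[0,0,-80],0],
  [[0,0,-80],0],
], claw=-1)

```text
clock: 11.0
eef_pos: [0.5204, -0.3806, 0.401]
tool_rot: [-0.115, 0.993, -0.002, 0.002]
ft_force: [0.5, -0.6, 0.0]
grip_width: 0.0855
grasp_force: 0.0
```

```bash
cat > chk.py <<'E'
from plan import *
o=bot.get_obs();print(o['clock'],o['eef_pos'],R.from_quat(o['tool_rot']).as_matrix()[:,:2].tolist())
for c in ['top','side']:
    im,d=bot.camera(c);P=bot.camera_params(c);save(im,c+'_n')
    w,u,v=world(c,d,P,np.ones(d.shape,bool));col=im[v,u].astype(int)
    r=(w[:,2]>.268)&(w[:,2]<.292)&(col.min(1)>150)&(np.hypot(w[:,0]-.6,w[:,1]+.333)<.12)
    q=circ(w[r]);print(c,q,r.sum(),q[:2]-B)
E
python3 chk.py
```

```text
11.0 [ 0.5204 -0.3806  0.401 ] [[-0.9734807061519966, -0.22873563329456642], [-0.22874731781949903, 0.9734816601877723], [-0.0031590093693066616, -0.0036697873769904947]]
top [ 0.5968 -0.3369  0.0651] 908 [-0.0032 -0.0039]
side [ 0.5957 -0.3374  0.065 ] 387 [-0.0043 -0.0044]
```

Run:
```python
from plan import *
c='top';im,d=bot.camera(c);P=bot.camera_params(c)
for c in ['top','side']:
    im,d=bot.camera(c);P=bot.camera_params(c)
    w,u,v=world(c,d,P,np.ones(d.shape,bool));col=im[v,u].astype(int)
    reg=(w[:,0]>.33)&(w[:,0]<.72)&(w[:,1]>.1)&(w[:,1]<.52)
    base=reg&(w[:,2]>.052)&(w[:,2]<.072)&(col.max(1)<60)
    print(c,'base',cv2.minAreaRect(w[base][:,:2].astype(np.float32)),base.sum())
    y=reg&(col[:,0]>150)&(col[:,1]>110)&(col[:,2]<60);print('catch',np.median(w[y],0),w[y].min(0),w[y].max(0))
    ph=np.radians(39.1);ex=np.array([np.cos(ph),np.sin(ph)]);ey=np.array([-ex[1],ex[0]])
    for lo in np.arange(.07,.23,.02):
        k=reg&(w[:,2]>lo)&(w[:,2]<lo+.02)
        if k.sum()>20:
            X=w[k][:,:2]@ex;Y=w[k][:,:2]@ey;print('z',lo.round(2),k.sum(),'X pct',np.percentile(X,[2,25,50,75,98]),'Y',np.percentile(Y,[1,99]))
    k=reg&(w[:,2]>.18);print('maxz',np.percentile(w[k][:,2],[50,90,99]), cv2.minAreaRect(w[k][:,:2].astype(np.float32)))
    if c=='top': save(cv2.resize(im[170:350,60:300],(720,540),interpolation=cv2.INTER_CUBIC),'prop')
```

```text
top base ((0.4732092618942261, 0.2611900568008423), (0.1686829775571823, 0.22077423334121704), 38.867313385009766) 1074
catch [0.4079 0.2082 0.0781] [0.3897 0.19   0.0007] [0.4986 0.3392 0.0856]
z 0.07 861 X pct [0.4402 0.5046 0.5709 0.6404 0.6429] Y [-0.2019  0.0108]
z 0.09 278 X pct [0.6159 0.6409 0.6417 0.6423 0.6439] Y [-0.2056  0.0112]
z 0.11 284 X pct [0.6169 0.6412 0.642  0.6426 0.6438] Y [-0.2057  0.0124]
z 0.13 46 X pct [0.6153 0.6179 0.6285 0.6402 0.6438] Y [-0.2058  0.0141]
z 0.15 32 X pct [0.6161 0.6176 0.6221 0.6299 0.6488] Y [-0.2058  0.0128]
z 0.17 28 X pct [0.6168 0.6177 0.6193 0.6244 0.6401] Y [-0.2061  0.0135]
z 0.19 436 X pct [0.6178 0.625  0.6355 0.6438 0.6502] Y [-0.2056  0.0129]
z 0.21 1174 X pct [0.6174 0.6238 0.6321 0.6404 0.6485] Y [-0.2041  0.0115]
maxz [0.2117 0.2159 0.2229] ((0.5523940920829773, 0.3254474401473999), (0.03588230907917023, 0.22059771418571472), 39.477821350097656)
side base ((0.49100247025489807, 0.27552834153175354), (0.1805485486984253, 0.2188137173652649), 38.9982795715332) 1350
catch [0.4091 0.2064 0.0809] [0.3933 0.1918 0.0761] [0.4208 0.2224 0.085 ]
z 0.07 1001 X pct [0.4415 0.5083 0.5755 0.6421 0.6444] Y [-0.1972  0.0111]
z 0.09 364 X pct [0.617  0.6421 0.6429 0.6437 0.645 ] Y [-0.2044  0.0125]
z 0.11 403 X pct [0.6174 0.6425 0.6434 0.6441 0.6453] Y [-0.2045  0.0126]
z 0.13 407 X pct [0.6181 0.6429 0.6436 0.6444 0.6461] Y [-0.2046  0.012 ]
z 0.15 299 X pct [0.6174 0.6429 0.6438 0.6446 0.646 ] Y [-0.205   0.0131]
z 0.17 34 X pct [0.6178 0.6189 0.622  0.6296 0.6473] Y [-0.2051  0.0145]
z 0.19 92 X pct [0.6176 0.6198 0.6237 0.6383 0.6516] Y [-0.2051  0.0135]
z 0.21 1294 X pct [0.6184 0.6244 0.634  0.6424 0.6503] Y [-0.2028  0.0129]
maxz [0.2131 0.2163 0.2245] ((0.5519878268241882, 0.32635048031806946), (0.03543724864721298, 0.22057607769966125), 39.2394905090332)
```

View pics/prop.png

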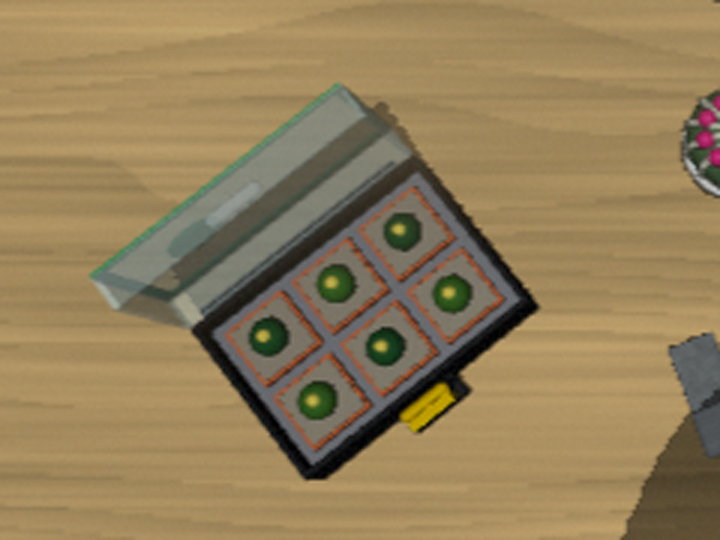

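The propagator is clear. The cover stands upright with its green rim on top, the outer face looks to the upper left, and the catch is at the front middle, crop (430,405). I go behind the cover with the fingers shut.

Call:
step_arm([
  [[-10,30,0],0],
  [[-27,80,0],-2],
  [[-44,130,0],-5],
  [[-60,180,0],-8],
  [[-77,230,0],-10],
  [[-94,280,0],-12],
  [[-110,330,0],-15],
  [[-127,380,0],-17],
  [[-144,430,0],-19],
  [[-160,480,0],-21],
  [[-177,530,0],-23],
  [[-194,580,0],-25.9],
], claw=1)

```text
clock: 12.75
eef_pos: [0.5758, 0.2303, 0.398]
tool_rot: [-0.335, 0.942, -0.0, -0.001]
ft_force: [-0.2, -0.3, 0.0]
grip_width: 0.0001
grasp_force: 0.0
```

```bash
cat > cv.py <<'E'
from plan import *
ph=np.radians(39.1);ex=np.array([np.cos(ph),np.sin(ph)]);ey=np.array([-ex[1],ex[0]])
def st():
    o=bot.get_obs();M=R.from_quat(o['tool_rot']).as_matrix();p=o['eef_pos']
    print(o['clock'],'X,Y',p[:2]@ex,p[:2]@ey,'z tip',p[2]-.073,'xang',np.degrees(np.arctan2(M[1,0],M[0,0])),o['ft_force'],o['joint_pos']);return p,M
E
python3 - <<'E'
from cv import *
p,M=st();t=.685*ex-.0965*ey;dd=np.r_[t,.45-.0]-p;dd[2]=0;print(M.T@dd*1e3)
E
```

```text
12.75 X,Y 0.5921268599171164 -0.18439652568589743 z tip 0.32500174946380656 xang -140.79424440122727 [-0.1846 -0.2558  0.0458] [ 0.3806  0.4919  0.6119  1.6922 -0.0002 -0.3037]
[-93.0351  87.725   -0.1046]
```

Call:
step_arm([
  [[-31,30,0],0],
  [[-62,60,0],0],
  [[-93,88,0],0],
  [[-93,88,0],0],
  [[-93,88,45],0],
  [[-93,88,90],0],
  [[-93,88,125],0],
  [[-93,88,143],0],
  [[-93,88,143],0],
  [[-93,88,143],0],
])

```text
clock: 14.0
eef_pos: [0.5931, 0.3552, 0.2572]
tool_rot: [-0.334, 0.942, 0.0, 0.001]
ft_force: [0.4, -0.4, 0.1]
grip_width: 0.0001
grasp_force: 0.0
```

```bash
cat >> cv.py <<'E'
def plan(s,th,rad,p,n0=0,k=12,over=.002,H=.617):
    # tool centre follows the contact of tip front corner (front half-thickness rad) on outer face
    out=[]
    for si,t in zip(s,np.radians(th)):
        f=si*np.cos(t)-(.03-over)*np.sin(t); z=.062+si*np.sin(t)+(.03-over)*np.cos(t)
        X=H-f+rad
        out.append([[int(round(1e3*(p[:2]@ex-X))),0,int(round(1e3*(p[2]-.073-z)))],0])
    print(out)
E
python3 - <<'E'
from cv import *
p,M=st()
plan(np.linspace(.12,.125,12),np.linspace(90,48,12),.011,p)
E
```

```text
14.0 X,Y 0.6842537069214542 -0.09841152137136892 z tip 0.184164009743209 xang -140.92643160021956 [ 0.4484 -0.3545  0.1313] [ 0.5396  0.6577  0.5306  1.4423 -0.0002 -0.1423]
[[[28, 0, 2], 0], [[36, 0, 0], 0], [[45, 0, -1], 0], [[53, 0, -2], 0], [[61, 0, -3], 0], [[70, 0, -3], 0], [[78, 0, -2], 0], [[87, 0, 0], 0], [[95, 0, 1], 0], [[103, 0, 4], 0], [[111, 0, 7], 0], [[119, 0, 11], 0]]
```

Call:
step_arm([
  [[14,0,2],0],
  [[22,0,2],0],
  [[28,0,2],0],
  [[36,0,0],0],
  [[45,0,-1],0],
  [[53,0,-2],0],
  [[61,0,-3],0],
  [[70,0,-3],0],
])

```text
clock: 15.0
eef_pos: [0.5378, 0.3111, 0.2585]
tool_rot: [-0.335, 0.942, -0.0, -0.0]
ft_force: [1.4, -0.1, -1.6]
grip_width: -0.0003
grasp_force: 0.5
```

Run:
```python
from cv import *
p,M=st()
for c in ['top','side']:
    im,d=bot.camera(c);P=bot.camera_params(c);w,u,v=world(c,d,P,np.ones(d.shape,bool))
    X=w[:,:2]@ex;Y=w[:,:2]@ey
    k=(X>.45)&(X<.7)&((abs(Y+.18)<.02)|(abs(Y+.01)<.02))&(w[:,2]>.075)
    i=np.argsort(-w[k][:,2])[:60];print(c,np.median(X[k][i]),np.median(w[k][i,2]))
plan(np.linspace(.122,.125,12),np.linspace(64,20,12),.011,p)
```

```text
15.0 X,Y 0.6135725443119697 -0.09772875684992803 z tip 0.18554971932887226 xang -140.8845416290006 [ 1.397  -0.1193 -1.5901] [ 0.5244  0.505   0.2747  1.3412  0.0001 -0.1583]
top 0.4603377354589681 0.6600522036601
side 0.5287010315890084 0.43883938485884844
[[[14, 0, 2], 0], [[22, 0, 4], 0], [[31, 0, 6], 0], [[39, 0, 10], 0], [[47, 0, 13], 0], [[55, 0, 18], 0], [[62, 0, 23], 0], [[69, 0, 28], 0], [[76, 0, 34], 0], [[82, 0, 40], 0], [[88, 0, 47], 0], [[93, 0, 54], 0]]
```

Call:
step_arm([
  [[7,0,0],0],
  [[14,0,2],0],
  [[22,0,4],0],
  [[31,0,6],0],
  [[39,0,10],0],
  [[47,0,13],0],
  [[55,0,18],0],
  [[62,0,23],0],
  [[69,0,28],0],
  [[76,0,34],0],
  [[82,0,40],0],
  [[88,0,47],0],
])

```text
clock: 16.6
eef_pos: [0.4698, 0.2558, 0.2114]
tool_rot: [-0.335, 0.942, -0.0, -0.0]
ft_force: [1.1, -0.2, 0.4]
grip_width: 0.0
grasp_force: 0.2
```

Run:
```python
from cv import *
p,M=st()
im,d=bot.camera('side');save(im[130:330,60:300],'s2')
cv2.imwrite('pics/s2.png',cv2.resize(im[130:330,60:300,::-1],(720,600)))
plan(np.linspace(.126,.137,8),np.linspace(21,6,8),.011,p)
```

```text
16.6 X,Y 0.5259020665935343 -0.09780097657093116 z tip 0.1384338890379635 xang -140.88252459423458 [ 1.125  -0.1729  0.3561] [ 0.4986  0.3661 -0.0686  1.1362 -0.     -0.1842]
[[[5, 0, 5], 0], [[10, 0, 9], 0], [[14, 0, 12], 0], [[17, 0, 16], 0], [[21, 0, 21], 0], [[25, 0, 25], 0], [[28, 0, 30], 0], [[31, 0, 34], 0]]
```

View pics/s2.png

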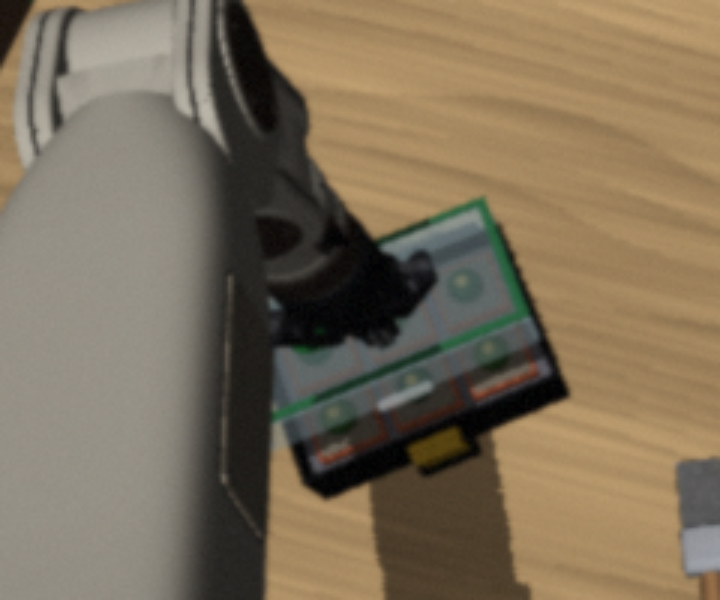

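The cover follows the fingers and is about a quarter open, the fingers resting near the front edge. I continue to just above the catch.

Call:
step_arm([
  [[5,0,5],0],
  [[10,0,9],0],
  [[14,0,12],0],
  [[17,0,16],0],
  [[21,0,21],0],
  [[25,0,25],0],
  [[28,0,30],0],
  [[30,0,34],0],
  [[30,0,34],0],
])

```text
clock: 17.77
eef_pos: [0.4464, 0.2368, 0.1774]
tool_rot: [-0.335, 0.942, -0.0, -0.001]
ft_force: [-0.7, -0.4, -0.0]
grip_width: 0.0
grasp_force: 0.0
```

```bash
python3 -c "
from cv import *
st()"
```

```text
17.775 X,Y 0.4957871540642598 -0.09777041182094198 z tip 0.10439765578851766 xang -140.88974253227218 [-0.7179 -0.4425 -0.0493] [ 0.4877  0.3443 -0.1986  1.0292 -0.     -0.1949]
```

Now a slow steady press, 1 mm per row, watching the force.

Call:
step_arm([
  [[0,0,1],0],
  [[0,0,2],0],
  [[0,0,3],0],
  [[0,0,4],0],
  [[0,0,4],0],
])

```text
clock: 18.4
eef_pos: [0.4468, 0.2371, 0.1738]
tool_rot: [-0.335, 0.942, 0.0, -0.0]
ft_force: [0.2, -0.7, -0.3]
grip_width: 0.0002
grasp_force: 0.0
```

Call:
step_arm([
  [[0,0,1],0],
  [[0,0,2],0],
  [[0,0,3],0],
  [[0,0,3],0],
])

```text
clock: 18.9
eef_pos: [0.4468, 0.237, 0.1727]
tool_rot: [-0.335, 0.942, 0.0, 0.001]
ft_force: [-3.5, -2.1, 12.5]
grip_width: 0.0001
grasp_force: 6.0
```

Call:
step_arm([
  [[0,0,1],0],
  [[0,0,2],0],
  [[0,0,2],0],
])

```text
clock: 19.27
eef_pos: [0.4463, 0.2366, 0.17]
tool_rot: [-0.335, 0.942, -0.0, -0.0]
ft_force: [-3.5, -2.7, 8.5]
grip_width: 0.0001
grasp_force: 4.1
```

Call:
step_arm([
  [[0,0,1],0],
  [[0,0,2],0],
  [[0,0,2],0],
])

```text
clock: 19.65
eef_pos: [0.4464, 0.2367, 0.167]
tool_rot: [-0.335, 0.942, -0.0, -0.0]
ft_force: [-1.8, -2.1, 4.1]
grip_width: 0.0
grasp_force: 1.7
```

Call:
step_arm([
  [[0,0,1],0],
  [[0,0,2],0],
  [[0,0,2],0],
])

```text
clock: 20.02
eef_pos: [0.4472, 0.2373, 0.1647]
tool_rot: [-0.335, 0.942, 0.0, 0.0]
ft_force: [0.4, -1.1, -0.5]
grip_width: 0.0001
grasp_force: 0.0
```

Call:
step_arm([
  [[0,0,1],0],
  [[0,0,2],0],
  [[0,0,2],0],
])

```text
clock: 20.4
eef_pos: [0.4472, 0.2373, 0.1646]
tool_rot: [-0.335, 0.942, 0.0, 0.001]
ft_force: [-3.3, -2.4, 11.1]
grip_width: 0.0001
grasp_force: 5.8
```

Call:
step_arm([
  [[0,0,1],0],
  [[0,0,1],0],
  [[0,0,1],0],
])

```text
clock: 20.78
eef_pos: [0.4471, 0.2373, 0.1645]
tool_rot: [-0.335, 0.942, 0.0, 0.001]
ft_force: [-5.6, -3.2, 18.0]
grip_width: 0.0004
grasp_force: 8.8
```

Call:
step_arm([
  [[0,0,-5],0],
  [[0,0,-40],0],
  [[0,0,-100],0],
  [[20,0,-150],0],
  [[60,0,-190],0],
  [[110,0,-200],0],
  [[160,0,-200],0],
  [[160,0,-200],0],
])

```text
clock: 21.78
eef_pos: [0.3206, 0.1347, 0.3622]
tool_rot: [-0.334, 0.943, 0.0, 0.0]
ft_force: [-0.7, 0.5, 0.2]
grip_width: -0.0001
grasp_force: 0.0
```

```bash
python3 chk.py
python3 - <<'E'
from cv import *
for c in ['top','side']:
    im,d=bot.camera(c);P=bot.camera_params(c);w,u,v=world(c,d,P,np.ones(d.shape,bool))
    X=w[:,:2]@ex;Y=w[:,:2]@ey
    k=(X>.455)&(X<.63)&(abs(Y+.0965)<.11)&(w[:,2]>.05)&(w[:,2]<.15)
    for a in np.arange(.46,.62,.03):
        q=k&(abs(X-a)<.01);print(c,a.round(2),q.sum(),np.percentile(w[q][:,2],[10,50,90,98]) if q.any() else '')
    for t in ['barrel','column','flowering','bottle','brush']:
        for r in bot.trace(t,c)[:3]:
            q=world(c,d,P,r['pixels'])[0]
            if len(q): print(t,r['uv'],np.median(q,0))
E
```

```text
21.775 [0.3206 0.1347 0.3622] [[-0.7766539005064204, -0.6299273669621303], [-0.629927350325827, 0.7766540359532443], [-0.0005021350876580067, -0.00014418631761420634]]
top [ 0.5963 -0.3369  0.0649] 1513 [-0.0037 -0.0039]
side [ 0.597  -0.3369  0.0648] 1438 [-0.003  -0.0039]
top 0.46 419 [0.0612 0.0809 0.0951 0.0974]
top 0.49 832 [0.0883 0.0919 0.0954 0.0974]
top 0.52 843 [0.0884 0.0921 0.096  0.0987]
top 0.55 835 [0.0886 0.0924 0.0969 0.0995]
top 0.58 839 [0.0881 0.0918 0.0954 0.0976]
top 0.61 644 [0.0889 0.0926 0.0962 0.0981]
barrel [433.2, 161.3] [ 0.7328 -0.3276  0.1366]
barrel [502.5, 227.7] [ 0.5779 -0.4724  0.1407]
barrel [420.1, 230.5] [ 0.575  -0.2988  0.0737]
column [353.8, 259.8] [ 0.5077 -0.143   0.0788]
flowering [305.8, 217.3] [ 0.6052 -0.0319  0.1198]
bottle [419.4, 315.4] [ 0.3729 -0.2923  0.0896]
bottle [451.6, 205.2] [ 0.6035 -0.3299  0.2717]
brush [298.6, 309.4] [ 0.3953 -0.0169  0.018 ]
side 0.46 405 [0.0591 0.0788 0.0958 0.0983]
side 0.49 470 [0.0909 0.0935 0.096  0.0978]
side 0.52 501 [0.0909 0.0934 0.0961 0.0978]
side 0.55 510 [0.0911 0.0939 0.0968 0.0993]
side 0.58 454 [0.0911 0.0936 0.0963 0.0981]
side 0.61 399 [0.0911 0.0943 0.0971 0.099 ]
barrel [433.9, 267.0] [ 0.5679 -0.3115  0.1104]
barrel [506.3, 276.5] [ 0.5769 -0.4666  0.1373]
barrel [398.3, 214.0] [ 0.6638 -0.1941  0.1384]
column [359.4, 275.1] [ 0.5025 -0.1452  0.0816]
flowering [324.7, 224.9] [ 0.5996 -0.0318  0.1197]
bottle [409.0, 349.7] [ 0.367  -0.2909  0.092 ]
bottle [357.4, 273.4] [ 0.5017 -0.1458  0.1037]
brush [297.2, 310.1] [ 0.3967 -0.0164  0.0197]
```

View pics/top_n.png

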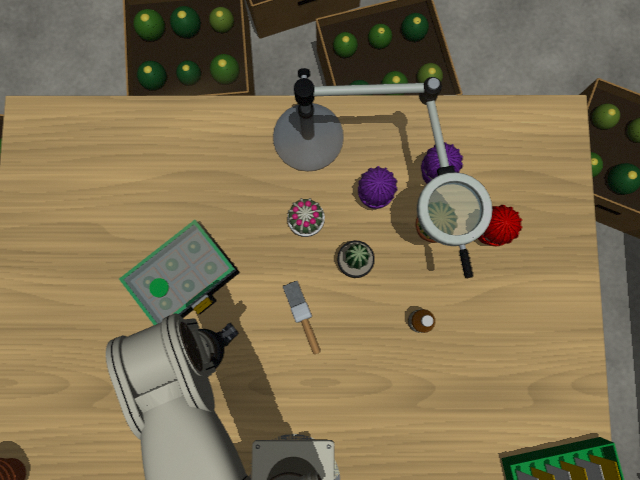

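The cover is flat at 92 mm and caught (propagator at (180,272)). The lens at (455,208) is within about 5 mm of the barrel cactus, and nothing else has moved. I hand in.

```bash
python3 -c "
from workcell import bot
print(bot.job_done())"
```

```text
the job is handed in; nothing more can be done
None
```

The job is handed in at about 22 s of the 72 s allowed: the lens rests about 5 mm off centre above the golden barrel cactus, the cover is shut flat at 92 mm with the catch felt to snap over, and the plants, bottle and brush look unmoved.

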